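# Stack the loose kit on the stacking board, widest at the bottom

### The job

Clear the bench by stacking the kit in one tower on the small cork-topped plywood board, widest at the bottom: first the large plain off-white tin, lid up, in the middle of the board with its long side along the board's long side; then the solder spool flat on the tin, then the small navy jar with the white lid upright on the spool, and last the black ring nut flat on the jar. Centre each thing on the one below and let go of it before fetching the next; leave the loose gear and the two bottles where they stand.

Things in the scene. Friction and masses are not known exactly. Their poses are not given: they have to be found in the camera images.
- stacking_board: small fixed rectangular board of plywood with a cork top, 84 x 114 x 12 mm, lying on the bench cloth. Origin: centre of its underside (the cork surface is 12 mm above it); y along its long side, x along its short side, z up.
- large_tin: closed flat tin with rounded corners, plain off-white, 66 x 96 x 22 mm, about 90 g; the lid does not open. Origin: centre of the tin, 1 mm above its underside (its flat top is 22 mm above the origin); y along its long (96 mm) side, x along its short (66 mm) side, z up through the lid. Grasp across the 66 mm.
- solder_spool: round spool of solder wire with two blue flanges, 59 mm diameter, 20 mm high, lying flat, about 110 g. Origin: centre of its underside; z up along its axis. Its top is flat and bears weight right across. Grasp across the flanges, at any yaw.
- small_jar: small round navy jar with a flat white screw lid (fixed) that has a dark round label on top, 33 mm diameter, 24 to 25 mm high, about 40 g, upright. Origin: centre of its underside; z up through the lid. Grasp at any yaw.
- ring_nut: dark steel ring nut with notches in its upper rim (far smaller than the roll of black tape by the vice), 24 mm outer diameter, 16 mm high, lying flat, about 30 g. Origin: centre of its underside; z up along its axis. Grasp across the outside, at any yaw.
- gear: bystander: loose grey-brown toothed gear, 30 mm diameter, 10 mm high, lying flat on the bench. Origin: centre of its underside. Leave alone.
- tint_bottle: bystander: small bottle with a pinkish body and a clear cap, 28 mm diameter, 53 mm high, standing near the vice. Origin: centre of its underside. Leave alone.
- varnish_bottle: bystander: slim lilac bottle with a tall white cap, 21 x 23 x 66 mm, standing on the left. Origin: centre of its underside. Leave alone.

How it is judged:
By the outcome, as a careful person would: the job done as asked, in the order asked, and still so for the second after the job is handed in, with the robot touching nothing.
It also fails if it takes over 128 s, if anything falls off the work surface, if the arm or the gripper's body presses on something with over 40 N, if the wrist force passes 120 N, or if a joint passes its speed limit or range.

### The arm

A 6-joint arm with a two-finger parallel gripper is mounted at the origin on a cart in front of the work surface, level with it; the furniture and walls round the work are solid. World frame = base frame: x ahead of the robot, y to its left, z up, the work surface at z = 0. Lengths are in mm, angles in rad, forces in N, time in s.
With the tool pointing down it reaches from about 425 to 950 mm from the base axis. Payload 14.7 kg.
Tool frame: the origin (TCP) lies midway between the tips of the shut fingers; the grasp point (between the pads) lies 19 mm behind it (env.tcp_to_grasp is the distance from the TCP to the grasp point, in mm); z points along the fingers, y is the line along which they close (so a half turn about z gives the same grasp; the last joint's range is limited). The gripper opens to 85 mm and grips with 20 to 120 N. Pads are 22 mm wide; open, the fingers measure 114 mm over their backs; the gripper's body (76 mm by 85 mm) begins 54 mm behind the grasp point. The pads swing forward as they close: fully open they stand 13 mm farther back than shut.
Start: joints at [-1.322, 0.48, 1.596, -0, 1.065, -0.047], TCP at [189.495, -621.759, 231.297] pointing down, gripper open.
Joint ranges: [-2.75, 2.75], [-0.82, 2.05], [0.23, 2.67], [-1.56, 4.7], [0.09, 2.69], [-2.92, 2.92]. Speed limits (rad/s): [1.89, 1.89, 2.39, 3.01, 3.01, 3.01].

### API

Orientations are given as a rotation vector (axis times angle).
In Python, from station import env gives the robot as it stands.
- The arm moves only by the tool carry_out, never from a script. Its argument "plan" is text: rows parted by semicolons, each of 7 numbers parted by spaces: the opening, from 0 (shut) to 1 (fully open), then the shift along the tool's x, y, z each as a share of 20 cm, from -1 to 1, then the turn, a rotation vector about the tool's x, y, z each as a share of pi rad, from -1 to 1. In form: claw x y z ax ay az; .... A call has 1 to 12 rows; each row shifts and turns the commanded pose from where the row before left it, along the tool's axes as they then stand; what a row does not reach is not made up. A row lasts 1/8 s, in which the tool goes at most 62.5 mm and 10.7 degrees, less where a joint would pass 70% of its speed; a pose out of reach is approached as far as the arm can. A call with a number of a shift or a turn outside -1 to 1 is refused whole. A call with a gripper value outside its range is refused whole. The fingers move at their own pace and stop on an object; "grip_force" is the grip in N (left out, the last holds). Time passes only in rows, so rows that do not move let the fingers close. It gives the time, the measured TCP pose, the force, the opening and the grip force at its end, in the units of the state.
- env.observe(): the state, without advancing time (a new reading comes with each control period).
- env.get_image(name): name is "side" or "top"; returns the picture (420x560x3 uint8, red, green, blue); there is no depth.
- env.get_calibration(name): a dict with "intrinsics" (3x3 intrinsics, pixels), "k1" (the pictures are not rectified: a ray, as slopes to the right and down, at radius r is drawn at 1 + k1 r^2 times it, then the intrinsics apply), "view" (4x4, takes a point from world to camera coordinates). Camera axes: x right, y down, z forward; pixel columns grow to the right and rows downward; lengths in mm; the calibration is good to about 2 mm. A picture is of the moment at which its call begins. get_calibration takes no time and is no camera call.
- env.finish_job(): hands the job in; it is judged then, once.
The state is a dict: "clock": time; "joint_pos": joint angles; "joint_velocities": joint speeds; "effort": joint torques, N m; "ee_pos": TCP position; "eef_rot": TCP orientation; "contact_force": force on the tool from outside, world axes, zero at the start; "ft_torque": the same for the moment, N m; "width": finger opening in mm; "grasp_force": force on a finger pad.
Only numpy, scipy, OpenCV 4.12 (cv2) and the standard library are available. Lean on these libraries where they do the work, as an engineer would, in place of code of your own. Each camera call takes 0.05 s, during which the arm holds its last target. There are 200 camera calls.

## Working session

There is one attempt and no reset: what is moved stays moved. The work goes in short steps, Python scripts to look and compute and a tool call to move; the robot and the scene stay as the last step left them, time stands still between calls to the robot, and variables do not carry over. Pictures are saved under pics/ and viewed, at most 19 in all, crops included, and the job is handed in when it is done.

Besides the shell and the picture viewer there is one more tool, called after "Call:" as name(argument=value, ...) on one line, values as JSON. carry_out: Moves the arm, as the interface text tells. Shift numbers are shares of 20 cm and turn numbers shares of pi rad, none past 1 either way. Its arguments: {"type":"object","properties":{"plan":{"type":"string"},"grip_force":{"type":"number"}},"required":["plan"]}

```bash
ls; mkdir -p pics; python3 - <<'E'
from station import env
import cv2
for n in("top","side"):
    im=env.get_image(n); cv2.imwrite(f"pics/{n}0.png",im[:,:,::-1]); 
    c=env.get_calibration(n); print(n,c)
print(env.observe(), env.tcp_to_grasp)
E
```

```text
pics
top {'intrinsics': array([[438.36207784,   0.        , 274.08998918],
       [  0.        , 438.36207784, 210.31386602],
       [  0.        ,   0.        ,   1.        ]]), 'k1': 0.045467734122964024, 'view': array([[ 1.14470101e-02, -9.99775466e-01, -1.78320668e-02,
         7.34195248e+01],
       [-9.83336054e-01, -8.01939501e-03, -1.81620191e-01,
         5.36903732e+02],
       [ 1.81436409e-01,  1.96139224e-02, -9.83207060e-01,
         1.04346457e+03],
       [ 0.00000000e+00,  0.00000000e+00,  0.00000000e+00,
         1.00000000e+00]])}
side {'intrinsics': array([[454.42882776,   0.        , 274.27708995],
       [  0.        , 454.42882776, 209.40239549],
       [  0.        ,   0.        ,   1.        ]]), 'k1': 0.014927613703624677, 'view': array([[-9.83867586e-01, -1.78800713e-01, -5.90585587e-03,
         5.45441536e+02],
       [-9.38868668e-02,  5.44159070e-01, -8.33712278e-01,
         3.84278068e+01],
       [ 1.52282075e-01, -8.19708004e-01, -5.52167509e-01,
         8.86259593e+02],
       [ 0.00000000e+00,  0.00000000e+00,  0.00000000e+00,
         1.00000000e+00]])}
{'clock': 0.1, 'joint_pos': array([-1.32161781e+00,  4.80760430e-01,  1.59681367e+00, -2.05813297e-05,
        1.06510168e+00, -4.66014318e-02]), 'joint_velocities': array([ 0.00017447, -0.00135731, -0.00169339,  0.00126912,  0.00116403,
       -0.00099261]), 'effort': array([ 3.67448796e-03, -9.52254510e+01, -4.31041253e+01,  1.66794034e-04,
        5.27144352e-03, -3.49620825e-05]), 'ee_pos': array([ 189.38696173, -621.40945647,  230.74116516]), 'eef_rot': array([-3.10623332e+00, -4.62775280e-01,  2.00094552e-04]), 'contact_force': array([0.19270919, 0.81875448, 0.64983796]), 'ft_torque': array([-0.05535931,  0.04015669, -0.00167692]), 'grasp_force': 0.0, 'width': 85.4482349466501} 18.700000000000003
```

View pics/top0.png

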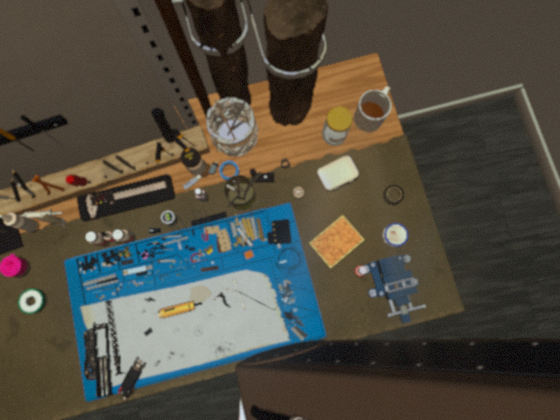

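View pics/side0.png

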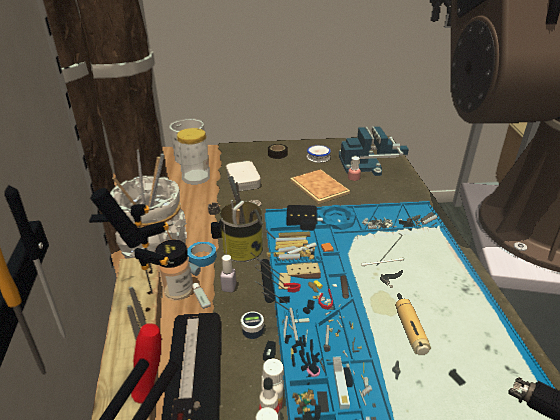

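Top: tin at ~(338,173), board ~(336,240), and the spool candidate ~(395,234). The jar and nut are too small to tell apart, so I'll zoom in.

```bash
python3 - <<'E'
import cv2
t=cv2.imread("pics/top0.png"); s=cv2.imread("pics/side0.png")
cv2.imwrite("pics/topz.png",cv2.resize(t[145:285,150:415],None,fx=3,fy=3,interpolation=cv2.INTER_CUBIC))
cv2.imwrite("pics/sidez.png",cv2.resize(s[135:345,180:440],None,fx=2.8,fy=2.8,interpolation=cv2.INTER_CUBIC))
E
```

```text
(no output)
```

View pics/topz.png

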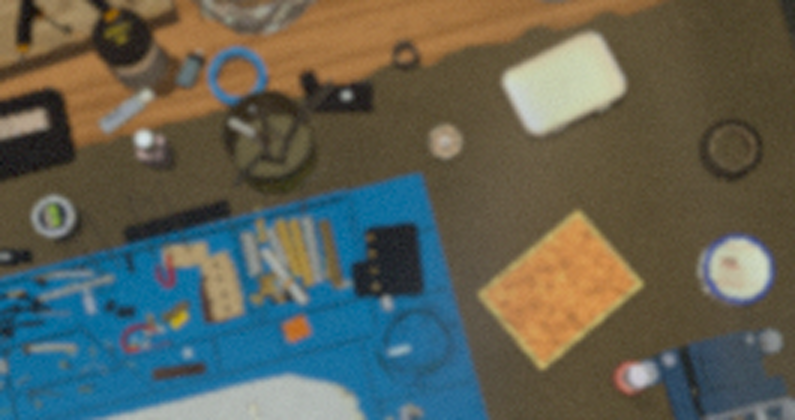

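View pics/sidez.png

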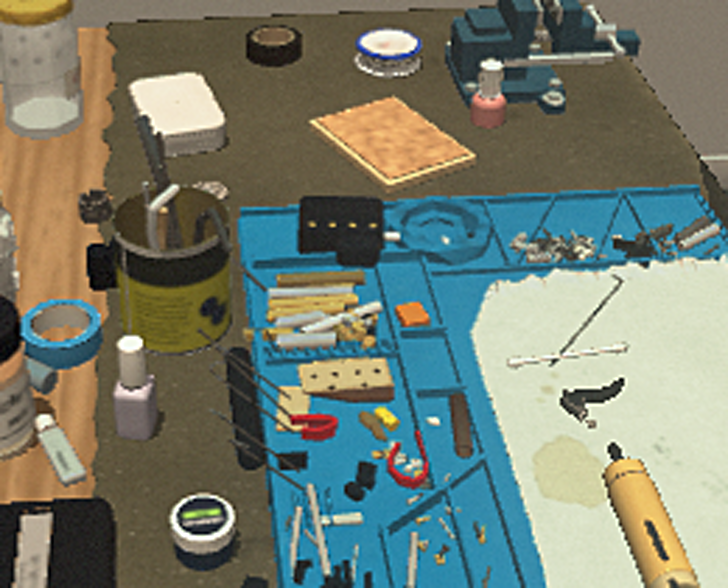

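The zooms settle it:
- **Tin:** top (338,173).
- **Spool:** top (395,234), beside the vice.
- **Jar:** top (168,217), side (252,322).
- **Ring nut:** top (285,163), side (214,209), near the pot.
- **Gear:** top (298,192), which stays put.

Next I'll measure positions with masks.

```bash
cat > h.py <<'E'
import numpy as np, cv2
from scipy.spatial.transform import Rotation as Ro
from station import env
CAL={n:env.get_calibration(n) for n in("top","side")}
def rays(n,px):
    c=CAL[n]; p=cv2.undistortPoints(np.float64(px).reshape(-1,1,2),c["intrinsics"],np.array([c["k1"],0,0,0.]))[:,0]
    R,t=c["view"][:3,:3],c["view"][:3,3]
    return -R.T@t, np.c_[p,np.ones(len(p))]@R
def plane(n,px,z):
    o,d=rays(n,px); return (o+d*((z-o[2])/d[:,2])[:,None])[:,:2]
def proj(n,P):
    c=CAL[n];V=c["view"]
    return cv2.projectPoints(np.float64(P).reshape(-1,1,3),cv2.Rodrigues(V[:3,:3])[0],V[:3,3],c["intrinsics"],np.array([c["k1"],0,0,0.]))[0][:,0]
def blob(mask,box,seed):
    """largest contour of the mask component nearest seed inside box x0,y0,x1,y1"""
    m=np.zeros_like(mask,np.uint8);x0,y0,x1,y1=box;m[y0:y1,x0:x1]=mask[y0:y1,x0:x1]*255
    cs=[c for c in cv2.findContours(m,cv2.RETR_EXTERNAL,cv2.CHAIN_APPROX_NONE)[0] if len(c)>8]
    return max(cs,key=lambda c:cv2.pointPolygonTest(c,seed,True))[:,0].astype(float)
def rect(n,c,z):
    (x,y),(a,b),th=cv2.minAreaRect(plane(n,c,z).astype(np.float32))
    if a>b: a,b,th=b,a,th-90      # b long; short side at th; long side at th+90
    return np.round([x,y,a,b,(th+180)%180-180*(((th+180)%180)>90)],1)
def circ(n,c,z):
    P=plane(n,c,z); (x,y),(a,b),_=cv2.fitEllipse(P.astype(np.float32)); return np.round([x,y,a,b],1)
def to_tool(dp):
    R=Ro.from_rotvec(env.observe()["eef_rot"]); return R.inv().apply(dp)/200
E
python3 - <<'E'
from h import *
def hsv(f): im=cv2.imread(f); return im,cv2.cvtColor(im,cv2.COLOR_BGR2HSV)
t,th=hsv("pics/top0.png"); s,sh=hsv("pics/side0.png")
H,S,V=[th[...,i].astype(int) for i in range(3)]; h2,s2,v2=[sh[...,i].astype(int) for i in range(3)]
for n,p in dict(tin=(338,173),cloth=(360,200),spool=(395,236),spoolrim=(384,230),board=(336,240),jarlid=(162,217),nut=(281,163),nutbg=(285,172),nutbg2=(285,155)).items(): print(n,th[p[1],p[0]])
tin=blob(V>130,(310,150,365,195),(338,173)); print("tin",rect("top",tin,11.5))
tin2=blob((v2>120)&(s2<90),(218,155,268,192),(240,172)); print("tin side",rect("side",tin2,23))
b=blob((H<25)&(S>90)&(V>130),(300,205,372,275),(336,240)); print("board",rect("top",b,12))
b2=blob((h2<25)&(s2>70)&(v2>130),(285,165,352,203),(320,185)); print("board side",rect("side",b2,12))
sp=blob((V>100),(380,215,412,250),(395,235)); print("spool",circ("top",sp,10),circ("top",sp,20))
sp2=blob((v2>95),(300,143,333,163),(318,153)); print("spool side",rect("side",sp2,10))
j=blob(V>110,(156,206,180,230),(168,217)); print("jar",circ("top",j,24))
j2=blob((v2>110),(238,308,266,336),(252,322)); print("jar side",rect("side",j2,22),j2.min(0),j2.max(0))
g=blob(V>90,(290,182,308,202),(298,192)); print("gear",circ("top",g,5))
nn=blob(V<60,(277,154,294,170),(285,163)); print("nut",rect("top",nn,8),nn.min(0),nn.max(0))
n2=blob(v2<60,(206,200,221,218),(214,209)); print("nut side",rect("side",n2,8),n2.min(0),n2.max(0))
E
```

```text
tin [ 34  35 203]
cloth [ 21 104  93]
spool [ 25  44 192]
spoolrim [ 45   4 135]
board [ 16 156 211]
jarlid [ 90  14 131]
nut [ 16 119 107]
nutbg [21 98 91]
nutbg2 [ 15 152 164]
tin [645.5 -85.3  67.9  99.2  27.2]
tin side [639.3 -75.4  65.6 121.8  26.6]
board [465.4 -79.3  86.5 115.9  40.2]
board side [466.4 -73.3  89.8 120.4  40.9]
spool [ 483.8 -227.5   58.3   64.6] [ 482.5 -224.9   57.8   64. ]
spool side [ 490.1 -237.9   80.2  112.6    4.3]
jar [522.8 352.1  34.   35.4]
jar side [523.9 353.5  33.8  40.5  11.5] [240. 311.] [263. 332.]
gear [594.8  11.1  44.6  49.4]Traceback (most recent call last):
  File "<stdin>", line 15, in <module>
  File "h.py", line 18, in blob
    return max(cs,key=lambda c:cv2.pointPolygonTest(c,seed,True))[:,0].astype(float)
           ~~~^^^^^^^^^^^^^^^^^^^^^^^^^^^^^^^^^^^^^^^^^^^^^^^^^^^
ValueError: max() iterable argument is empty
```

```bash
cat >> h.py <<'E'
def tri(a,b):
    o1,d1=rays("top",[a]);o2,d2=rays("side",[b]);A=np.c_[d1[0],-d2[0]]
    k=np.linalg.lstsq(A,o2-o1,rcond=None)[0]; p,q=o1+k[0]*d1[0],o2+k[1]*d2[0]
    return np.round((p+q)/2,1),round(np.linalg.norm(p-q),1)
E
python3 - <<'E'
from h import *
t=cv2.imread("pics/top0.png"); s=cv2.imread("pics/side0.png")
print("glassjar base side front/l/r",plane("side",[(194,184),(181,177),(208,177)],0).round())
print("glassjar lid",tri((339,118),(190,136)))
print("pot base side",plane("side",[(241,259),(222,252),(261,252)],0).round(), "pot rim top l/r (z~75)",plane("top",[(224,190),(254,190),(239,177),(239,205)],75).round())
print("nut",tri((285,163),(214,208))); print("gear",tri((298.3,192),(256,203)))
print("spool c",tri((395.7,234.5),(318.5,150)))
print("vice near", plane("top",[(369,262),(383,255),(407,256)],30).round(), "tint",plane("top",[(358,270)],10).round())
hs=cv2.cvtColor(t,cv2.COLOR_BGR2HSV); H,S,V=[hs[...,i].astype(int) for i in range(3)]
bl=((H>100)&(H<140)&(S>60)&(V>60)); y,x=np.nonzero(bl[218:250,378:414]); pts=np.c_[x+378,y+218].astype(float)
print("blue",len(pts),pts.min(0),pts.max(0), circ("top",pts,20))
hs=cv2.cvtColor(s,cv2.COLOR_BGR2HSV); H,S,V=[hs[...,i].astype(int) for i in range(3)]
bl=((H>100)&(H<140)&(S>60)&(V>50)); y,x=np.nonzero(bl[142:165,303:333]); pts=np.c_[x+303,y+142].astype(float)
print("blue side",len(pts),pts.min(0),pts.max(0), circ("side",pts,19))
a=cv2.resize(t[145:205,262:312],None,fx=7,fy=7,interpolation=cv2.INTER_CUBIC); b=cv2.resize(s[190:235,195:265],None,fx=6,fy=6,interpolation=cv2.INTER_CUBIC)
o=np.zeros((420,780,3),np.uint8);o[:420,:350]=a;o[:270,355:775]=b;cv2.imwrite("pics/nut.png",o)
E
```

```text
glassjar base side front/l/r [[750. -48.]
 [790. -74.]
 [728. -85.]]
glassjar lid (array([757.6, -78.7, 104.5]), np.float64(0.7))
pot base side [[580. 193.]
 [619. 180.]
 [549. 167.]] pot rim top l/r (z~75) [[581. 202.]
 [582. 128.]
 [615. 166.]
 [544. 164.]]
nut (array([671.5,  52.2,   7.9]), np.float64(0.5))
gear (array([591.8,  16.8,   7. ]), np.float64(2.7))
spool c (array([ 482.8, -227.1,   21.1]), np.float64(1.2))
vice near [[ 412. -157.]
 [ 430. -192.]
 [ 428. -250.]] tint [[ 393. -133.]]
blue 85 [385. 223.] [407. 246.] [ 483.2 -228.3   55.2   56.6]
blue side 57 [307. 145.] [330. 156.] [ 483.8 -231.7   55.    59.3]
```

View pics/nut.png

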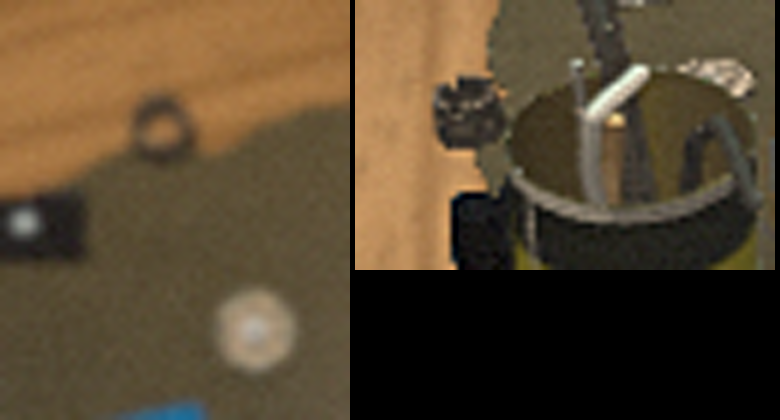

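The nut is confirmed at top (285,163), side (214,209), standing clear of the pot. First I'll turn the tool to the tin's yaw.

```bash
cat > go.py <<'E'
import sys
from h import *
# go.py x y z yaw(deg of tool y): remaining move in tool axes (shares)
x,y,z,w=map(float,sys.argv[1:5]); o=env.observe(); R=Ro.from_rotvec(o["eef_rot"])
yw=np.radians(w); Y=np.array([np.cos(yw),np.sin(yw),0]); Z=np.array([0,0,-1.]); G=Ro.from_matrix(np.c_[np.cross(Y,Z),Y,Z])
d=np.array([x,y,z])-o["ee_pos"]
print("t",round(o["clock"],2),"ee",o["ee_pos"].round(1),"d_world",d.round(1),"w",round(o["width"],1),"gf",round(o["grasp_force"],1))
print("shift now-axes",(R.inv().apply(d)/200).round(4),"| goal-axes",(G.inv().apply(d)/200).round(4),"| turn",((R.inv()*G).as_rotvec()/np.pi).round(4))
E
python3 go.py 645.5 -85.3 150 27.2
```

```text
t 0.1 ee [ 189.4 -621.4  230.7] d_world [456.1 536.1 -80.7] w 85.4 gf 0.0
shift now-axes [ 2.9629 -1.8989  0.4059] | goal-axes [1.3417 3.2536 0.4037] | turn [-2.00e-04 -3.00e-04 -5.57e-01]
```

Call:
carry_out(plan="1 0 0 0 0 0 -0.0506;1 0 0 0 0 0 -0.0506;1 0 0 0 0 0 -0.0506;1 0 0 0 0 0 -0.0506;1 0 0 0 0 0 -0.0506;1 0 0 0 0 0 -0.0506;1 0 0 0 0 0 -0.0506;1 0 0 0 0 0 -0.0506;1 0 0 0 0 0 -0.0506;1 0 0 0 0 0 -0.0506;1 0 0 0 0 0 -0.0506", grip_force=40)

```text
clock: 1.48
ee_pos: [189.4, -621.5, 230.9]
eef_rot: [-1.631, -2.684, -0.001]
contact_force: [0.4, 0.1, 0.3]
width: 85.6
grasp_force: 0.0
```

Call:
carry_out(plan="1 0.1032 0.2503 0 0 0 0;1 0.1032 0.2503 0 0 0 0;1 0.1032 0.2503 0 0 0 0;1 0.1032 0.2503 0 0 0 0;1 0.1032 0.2503 0 0 0 0;1 0.1032 0.2503 0 0 0 0;1 0.1032 0.2503 0 0 0 0;1 0.1032 0.2503 0 0 0 0;1 0.1032 0.2503 0 0 0 0;1 0.1032 0.2503 0 0 0 0;1 0.1032 0.2503 0 0 0 0;1 0.1032 0.2503 0 0 0 0")

```text
clock: 2.98
ee_pos: [612.0, -125.8, 231.1]
eef_rot: [-1.638, -2.68, 0.0]
contact_force: [0.9, -0.7, -0.5]
width: 85.1
grasp_force: 0.0
```

```bash
python3 go.py 645.5 -85.3 100 27.2
```

```text
t 2.98 ee [ 612.  -125.8  231.1] d_world [  33.5   40.5 -131.1] w 85.1 gf 0.0
shift now-axes [0.1034 0.2417 0.6553] | goal-axes [0.1033 0.2416 0.6554] | turn [-0.0001 -0.0001 -0.0003]
```

Call:
carry_out(plan="1 0.1033 0.2416 0 0 0 0;1 0 0 0.2 0 0 0;1 0 0 0.2 0 0 0;1 0 0 0.2 0 0 0;1 0 0 0.2 0 0 0;1 0 0 0.1 0 0 0;1 0 0 0.1 0 0 0;1 0 0 0.06 0 0 0;1 0 0 0.06 0 0 0;1 0 0 0 0 0 0")

```text
clock: 4.22
ee_pos: [644.5, -86.9, 6.8]
eef_rot: [-1.638, -2.68, 0.0]
contact_force: [-1.1, -0.5, 0.3]
width: 85.4
grasp_force: 0.0
```

```bash
python3 go.py 645.5 -85.3 -3 27.2; python3 - <<'E'
from h import *
a=env.get_image("top")[:,:,::-1];b=env.get_image("side")[:,:,::-1]
cv2.imwrite("pics/g1.png",np.hstack([cv2.resize(a[120:260,270:410],(400,400)),cv2.resize(b[100:240,180:320],(400,400))]))
E
```

```text
t 4.22 ee [644.5 -86.9   6.8] d_world [ 1.   1.6 -9.8] w 85.4 gf 0.0
shift now-axes [0.0046 0.0083 0.0492] | goal-axes [0.0046 0.0083 0.0492] | turn [-0.0002 -0.0001 -0.0004]
```

View pics/g1.png

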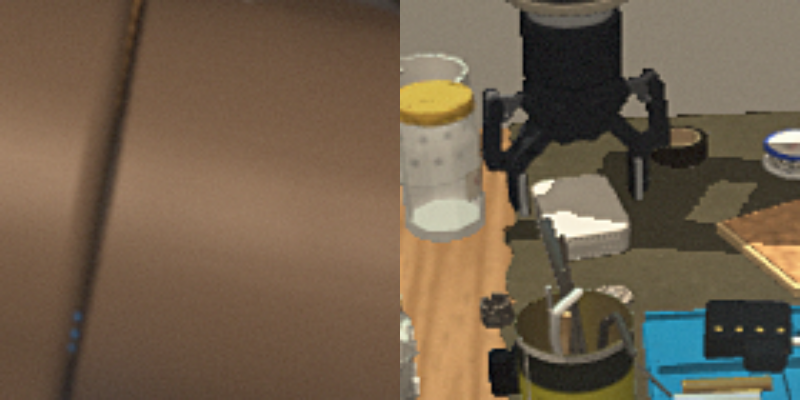

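The side view shows the open fingers straddling the tin with clearance on both sides; the arm hides it from the top camera. I'll go down and close.

Call:
carry_out(plan="1 0.0046 0.0083 0.049 0 0 0;0.6 0 0 0 0 0 0;0.6 0 0 0 0 0 0;0.6 0 0 0 0 0 0;0.6 0 0 0 0 0 0;0.6 0 0 0 0 0 0;0.6 0 0 0 0 0 0;0.6 0 0 0 0 0 0")

```text
clock: 5.32
ee_pos: [645.8, -85.3, -2.5]
eef_rot: [1.638, 2.681, 0.0]
contact_force: [-0.3, 0.3, -0.5]
width: 64.6
grasp_force: 44.2
```

```bash
python3 go.py 465.4 -79.3 60 40.3
```

```text
t 5.33 ee [645.8 -85.3  -2.5] d_world [-180.4    6.    62.5] w 64.6 gf 44.2
shift now-axes [ 0.4382 -0.7888 -0.3125] | goal-axes [ 0.6063 -0.6683 -0.3125] | turn [ 0.     -0.     -0.0731]
```

Call:
carry_out(plan="0.6 0 0 -0.1 0 0 0;0.6 0 0 -0.15 0 0 0;0.6 0 0 -0.15 0 0 0;0.6 0 0 0 0 0 -0.0366;0.6 0 0 0 0 0 -0.0365;0.6 0.12 -0.134 0 0 0 0;0.6 0.12 -0.134 0 0 0 0;0.6 0.12 -0.134 0 0 0 0;0.6 0.12 -0.134 0 0 0 0;0.6 0.12 -0.134 0 0 0 0;0.6 0 0 0 0 0 0")

```text
clock: 6.7
ee_pos: [463.5, -80.2, 78.6]
eef_rot: [-1.321, -2.849, 0.0]
contact_force: [1.6, 0.5, -0.4]
width: 64.2
grasp_force: 44.6
```

```bash
python3 go.py 465.4 -79.3 9.5 40.3; python3 - <<'E'
from h import *
t=cv2.imread("pics/top0.png"); s=cv2.imread("pics/side0.png")
for n,im,box,seed in(("top",t,(300,205,372,275),(336,240)),("side",s,(280,160,355,206),(320,185))):
    h=cv2.cvtColor(im,cv2.COLOR_BGR2HSV).astype(int)
    for st in (90,110):
        c=blob((h[...,0]<25)&(h[...,1]>st-20*(n=="side"))&(h[...,2]>125),box,seed)
        print(n,st,rect(n,c,6),rect(n,c,12))
a=env.get_image("side")[:,:,::-1]; cv2.imwrite("pics/c1.png",cv2.resize(a[80:240,180:400],None,fx=3,fy=3))
E
```

```text
t 6.7 ee [463.5 -80.2  78.6] d_world [  1.9   0.9 -69.1] w 64.2 gf 44.6
shift now-axes [-0.0029  0.0104  0.3454] | goal-axes [-0.0026  0.0101  0.3454] | turn [-0.0002 -0.0003 -0.0002]
top 90 [466.4 -80.1  87.3 117.   40.2] [465.7 -79.4  86.8 116.4  40.2]
top 110 [466.2 -80.4  86.6 116.8  40.2] [465.5 -79.7  86.1 116.2  40.2]
side 90 [466.9 -82.6  90.8 124.7  40.4] [466.2 -72.4  89.8 123.3  40.4]
side 110 [466.9 -82.6  90.8 124.7  40.4] [466.2 -72.4  89.8 123.3  40.4]
```

View pics/c1.png

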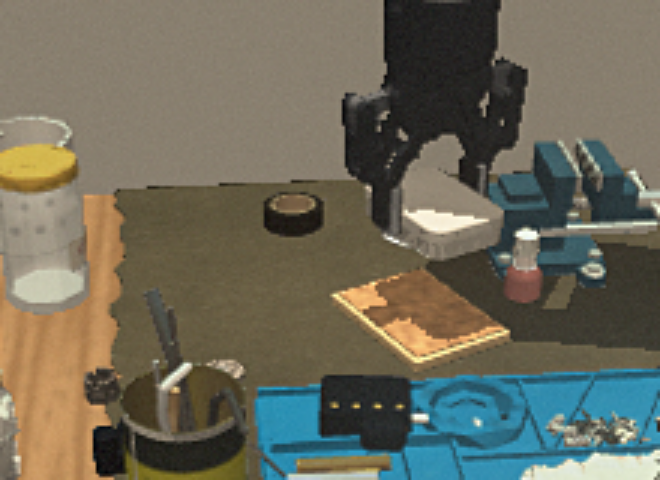

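The tin hangs level over the board. The two views together put the board's centre at about (466,-80). I'll lower it there.

Call:
carry_out(plan="0.6 -0.0073 0.0102 0.15 0 0 0;0.6 0 0 0.1 0 0 0;0.6 0 0 0.06 0 0 0;0.6 0 0 0.02 0 0 0;0.6 0 0 0.01 0 0 0;0.6 0 0 0 0 0 0;0.6 0 0 0 0 0 0")

```text
clock: 7.62
ee_pos: [468.8, -80.3, 9.9]
eef_rot: [1.32, 2.85, 0.0]
contact_force: [0.2, -0.8, -1.1]
width: 64.5
grasp_force: 44.6
```

Call:
carry_out(plan="0.6 0.0085 -0.01 -0.02 0 0 0;0.6 0 0 0.01 0 0 0;0.6 0 0 0.01 0 0 0;0.6 0 0 0 0 0 0")

```text
clock: 8.12
ee_pos: [465.9, -80.3, 9.4]
eef_rot: [1.32, 2.851, 0.0]
contact_force: [0.7, -1.0, 1.0]
width: 64.6
grasp_force: 44.7
```

```bash
python3 go.py 466 -80 9.5 40.3; python3 go.py 466 -80 9.5 40.3|head -1; python3 -c "
from station import env;print(env.observe()['contact_force'])"
```

```text
t 8.12 ee [465.9 -80.3   9.4] d_world [0.1 0.3 0.1] w 64.6 gf 44.7
shift now-axes [ 0.0008  0.0014 -0.0006] | goal-axes [ 0.0008  0.0014 -0.0006] | turn [ 0.  0. -0.]
t 8.12 ee [465.9 -80.3   9.4] d_world [0.1 0.3 0.1] w 64.6 gf 44.7
[ 0.72943456 -1.00069592  0.95616315]
```

Call:
carry_out(plan="0.6 0 0 0.004 0 0 0;0.6 0 0 0 0 0 0;0.85 0 0 0 0 0 0;1 0 0 0 0 0 0;1 0 0 0 0 0 0;1 0 0 0 0 0 0;1 0 0 -0.1 0 0 0;1 0 0 -0.2 0 0 0;1 0 0 -0.2 0 0 0")

```text
clock: 9.25
ee_pos: [465.4, -80.2, 109.6]
eef_rot: [-1.32, -2.85, 0.0]
contact_force: [0.4, 0.5, 0.3]
width: 85.4
grasp_force: 0.0
```

```bash
python3 go.py 483.3 -228.3 110 85
```

```text
t 9.25 ee [465.4 -80.2 109.6] d_world [  17.9 -148.1    0.4] w 85.4 gf 0.0
shift now-axes [-0.6226 -0.4109 -0.0023] | goal-axes [-0.1535 -0.73   -0.0021] | turn [-1.000e-04 -3.000e-04 -2.484e-01]
```

Call:
carry_out(plan="1 0 0 0 0 0 -0.0497;1 0 0 0 0 0 -0.0497;1 0 0 0 0 0 -0.0497;1 0 0 0 0 0 -0.0497;1 0 0 0 0 0 -0.0497;1 -0.0384 -0.1825 0 0 0 0;1 -0.0384 -0.1825 0 0 0 0;1 -0.0384 -0.1825 0 0 0 0;1 -0.0384 -0.1825 0 0 0 0;1 0 0 0 0 0 0")

```text
clock: 10.5
ee_pos: [484.1, -230.6, 108.6]
eef_rot: [0.14, 3.138, -0.001]
contact_force: [0.1, -0.3, -0.3]
width: 85.4
grasp_force: 0.0
```

```bash
python3 go.py 483.3 -228.3 -2 85; python3 - <<'E'
from h import *
a=env.get_image("top")[:,:,::-1];b=env.get_image("side")[:,:,::-1]
cv2.imwrite("pics/t2.png",a);cv2.imwrite("pics/s2.png",b)
cv2.imwrite("pics/g2.png",np.hstack([cv2.resize(a[170:310,270:410],(400,400)),cv2.resize(b[100:240,240:380],(400,400))]))
E
```

```text
t 10.5 ee [ 484.1 -230.6  108.6] d_world [  -0.8    2.3 -110.6] w 85.4 gf 0.0
shift now-axes [0.0056 0.0113 0.553 ] | goal-axes [0.0051 0.0111 0.553 ] | turn [-0.0002  0.0003 -0.0006]
```

View pics/g2.png

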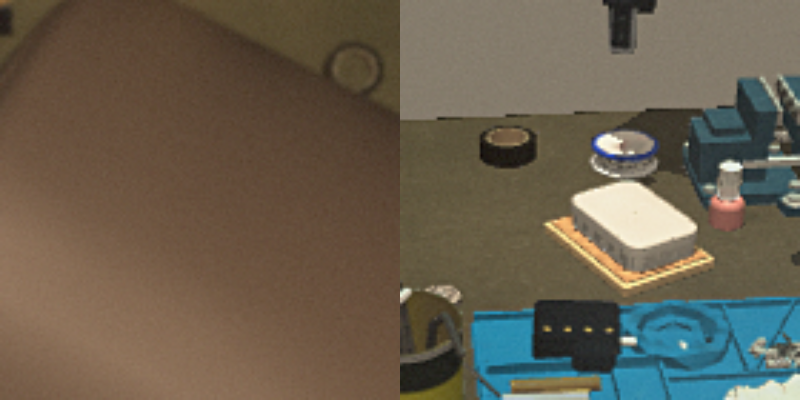

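The tin sits on the board squarely, and the spool is clear under the open gripper. I'll go down on the spool.

Call:
carry_out(plan="1 0.0056 0.0113 0.1 0 0 0;1 0 0 0.12 0 0 0;1 0 0 0.1 0 0 0;1 0 0 0.08 0 0 0;1 0 0 0.06 0 0 0;1 0 0 0.05 0 0 0;1 0 0 0.043 0 0 0;1 0 0 0 0 0 0")

```text
clock: 11.6
ee_pos: [482.6, -225.9, -2.4]
eef_rot: [-0.136, -3.138, -0.001]
contact_force: [0.7, 0.6, 0.4]
width: 85.4
grasp_force: 0.0
```

```bash
python3 go.py 483.3 -228.3 -2 85;  python3 - <<'E'
from h import *
b=env.get_image("side")[:,:,::-1]
cv2.imwrite("pics/g3.png",cv2.resize(b[90:210,260:400],(700,600)))
E
```

```text
t 11.6 ee [ 482.6 -225.9   -2.4] d_world [ 0.7 -2.4  0.4] w 85.4 gf 0.0
shift now-axes [-0.0047 -0.0115 -0.0018] | goal-axes [-0.0047 -0.0115 -0.0018] | turn [ 0.0001 -0.0002  0.0001]
```

View pics/g3.png

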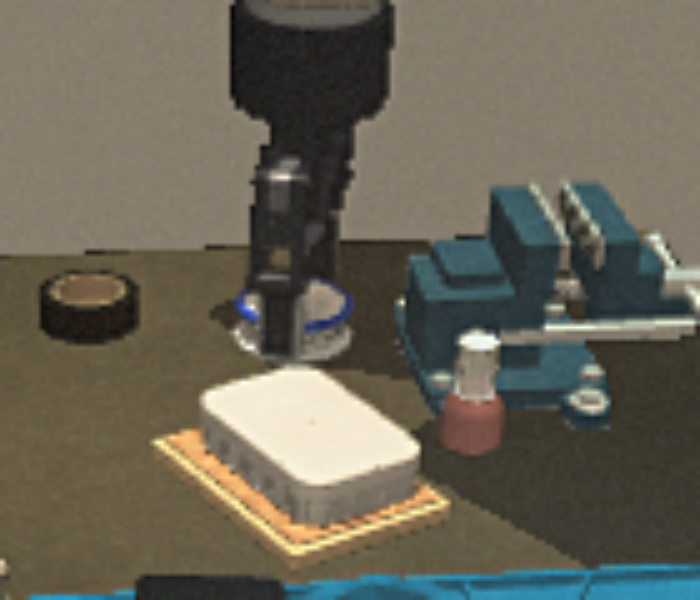

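The fingers straddle the spool and the wrist is clear of the vice. Closing on it now.

Call:
carry_out(plan="1 -0.003 -0.0115 0 0 0 0;0.5 0 0 0 0 0 0;0.5 0 0 0 0 0 0;0.5 0 0 0 0 0 0;0.5 0 0 0 0 0 0;0.5 0 0 0 0 0 0;0.5 0 0 0 0 0 0;0.5 0 0 0 0 0 0")

```text
clock: 12.65
ee_pos: [483.5, -228.5, -1.1]
eef_rot: [0.136, 3.138, -0.001]
contact_force: [-2.6, 1.2, 15.4]
width: 55.6
grasp_force: 39.7
```

Call:
carry_out(plan="0.5 0 0 -0.1 0 0 0;0.5 0 0 -0.15 0 0 0;0.5 0 0 -0.15 0 0 0;0.5 0 0 -0.1 0 0 0;0.5 0 0 0 0 0 0;0.5 0 0 0 0 0 0")

```text
clock: 13.4
ee_pos: [482.9, -228.2, 97.5]
eef_rot: [-0.136, -3.138, -0.0]
contact_force: [-1.2, -0.1, -1.3]
width: 55.0
grasp_force: 42.6
```

```bash
python3 go.py 466 -80 95 85; python3 - <<'E'
from h import *
b=cv2.imread("pics/s2.png")
h=cv2.cvtColor(b,cv2.COLOR_BGR2HSV).astype(int)
print("lid samples",h[175,320],h[183,330],h[188,345],h[190,325])
bd=blob((h[...,2]>125),(285,160,356,206),(325,185)); 
for th in (150,165,180):
    c=blob((h[...,2]>th)&(h[...,1]<50),(285,155,356,206),(322,175)); print(th,rect("side",c,35))
tt=cv2.imread("pics/side0.png")
E
```

```text
t 13.4 ee [ 482.9 -228.2   97.5] d_world [-16.9 148.2  -2.5] w 55.0 gf 42.6
shift now-axes [0.1486 0.7309 0.0129] | goal-axes [0.1489 0.7308 0.0126] | turn [ 0.0001 -0.0002  0.0001]
lid samples [ 21  37 244] [ 23  33 247] [ 16 132 247] [ 18  52 123]
150 [463.9 -81.   62.3  94.   40.8]
165 [463.9 -81.   62.3  94.   40.8]
180 [463.4 -80.4  62.3  92.6  40.8]
```

```bash
python3 - <<'E'
from h import *
b=env.get_image("side")[:,:,::-1]; cv2.imwrite("pics/s4.png",b)
cv2.imwrite("pics/g4.png",cv2.resize(b[60:210,250:400],(600,600)))
E
```

```text
(no output)
```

View pics/g4.png

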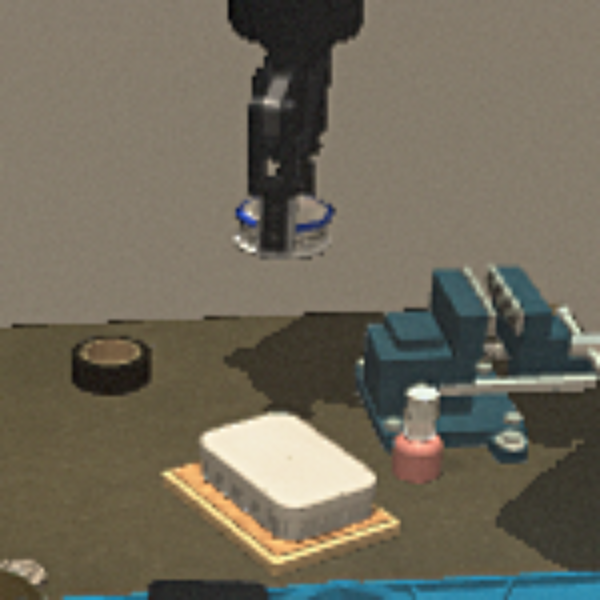

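The spool is held level (side crop, centre ~(284,225)) and the tin sits square on the board. I'll carry the spool over the tin.

Call:
carry_out(plan="0.5 0.03 0.1462 0 0 0 0;0.5 0.03 0.1462 0 0 0 0;0.5 0.03 0.1462 0 0 0 0;0.5 0.03 0.1462 0 0 0 0;0.5 0.03 0.1462 0 0 0 0;0.5 0 0 0.1 0 0 0;0.5 0 0 0.1 0 0 0;0.5 0 0 0.05 0 0 0;0.5 0 0 0 0 0 0;0.5 0 0 0 0 0 0")

```text
clock: 14.7
ee_pos: [466.2, -80.3, 48.4]
eef_rot: [0.137, 3.138, -0.0]
contact_force: [0.6, -0.2, -1.3]
width: 54.9
grasp_force: 42.7
```

```bash
python3 go.py 465.7 -80 34 85; python3 - <<'E'
from h import *
b=env.get_image("side")[:,:,::-1]; cv2.imwrite("pics/s5.png",b)
for n in ("s4","s5"):
    h=cv2.cvtColor(cv2.imread(f"pics/{n}.png"),cv2.COLOR_BGR2HSV).astype(int)
    bl=((h[...,0]>100)&(h[...,0]<135)&(h[...,1]>60)&(h[...,2]>50)); bl[:90]=0; 
    x0,x1,y0,y1=(300,345,100,125) if n=="s4" else (295,355,120,175)
    y,x=np.nonzero(bl[y0:y1,x0:x1]); p=np.c_[x+x0,y+y0].astype(float)
    z=(97.5+1.1+19) if n=="s4" else env.observe()["ee_pos"][2]+1.1+19
    print(n,len(p),p.min(0),p.max(0),circ("side",p,z))
E
```

```text
t 14.7 ee [466.2 -80.3  48.4] d_world [ -0.5   0.3 -14.4] w 54.9 gf 42.7
shift now-axes [0.0025 0.0011 0.0718] | goal-axes [0.0025 0.0011 0.0718] | turn [0.     0.     0.0001]
s4 37 [309. 110.] [332. 117.] [ 483.2 -233.8   53.4   62. ]
s5 69 [308. 146.] [354. 166.] [ 449.2 -103.    62.6  117.9]
```

Call:
carry_out(plan="0.5 0.002 0.001 0.03 0 0 0;0.5 0 0 0.025 0 0 0;0.5 0 0 0.012 0 0 0;0.5 0 0 0.004 0 0 0;0.5 0 0 0 0 0 0;0.5 0 0 0 0 0 0")

```text
clock: 15.5
ee_pos: [465.5, -79.9, 34.1]
eef_rot: [-0.136, -3.139, -0.0]
contact_force: [-2.5, 0.3, 9.1]
width: 55.1
grasp_force: 43.5
```

Call:
carry_out(plan="0.6 0 0 -0.002 0 0 0;0.75 0 0 0 0 0 0;0.9 0 0 0 0 0 0;0.9 0 0 0 0 0 0;0.9 0 0 0 0 0 0;0.9 0 0 -0.05 0 0 0;0.9 0 0 -0.15 0 0 0;0.9 0 0 -0.2 0 0 0;0.9 0 0 -0.2 0 0 0;0.9 0 0 -0.1 0 0 0")

```text
clock: 16.75
ee_pos: [466.3, -80.0, 177.0]
eef_rot: [0.136, 3.136, -0.001]
contact_force: [-1.1, -0.4, -0.4]
width: 76.5
grasp_force: 0.0
```

```bash
python3 go.py 523.3 352.7 170 90
```

```text
t 16.75 ee [466.3 -80.  177. ] d_world [ 57.  432.7  -7. ] w 76.5 gf 0.0
shift now-axes [-0.0961  2.1803  0.0346] | goal-axes [-0.2849  2.1637  0.0352] | turn [-0.0002  0.0009 -0.0276]
```

Call:
carry_out(plan="0.62 0 0 -0.25 0 0 -0.0276;0.62 0 0.24 0 0 0 0;0.62 0 0.24 0 0 0 0;0.62 0 0.24 0 0 0 0;0.62 0 0.24 0 0 0 0;0.62 0 0.24 0 0 0 0;0.62 0 0.24 0 0 0 0;0.62 -0.095 0.24 0 0 0 0;0.62 -0.095 0.24 0 0 0 0;0.62 -0.095 0.244 0 0 0 0;0.62 0 0 0 0 0 0;0.62 0 0 0 0 0 0")

```text
clock: 18.25
ee_pos: [522.1, 352.5, 224.4]
eef_rot: [0.001, -3.141, 0.001]
contact_force: [-0.0, -0.3, -0.7]
width: 53.1
grasp_force: 0.0
```

```bash
python3 go.py 523.3 352.7 60 90; python3 - <<'E'
from h import *
a=env.get_image("top")[:,:,::-1];b=env.get_image("side")[:,:,::-1]
cv2.imwrite("pics/t6.png",a);cv2.imwrite("pics/s6.png",b)
cv2.imwrite("pics/g6.png",np.hstack([cv2.resize(a[195:295,285:385],(400,400),interpolation=cv2.INTER_CUBIC),cv2.resize(b[120:220,270:370],(400,400),interpolation=cv2.INTER_CUBIC)]))
h=cv2.cvtColor(a,cv2.COLOR_BGR2HSV).astype(int); H,S,V=h[...,0],h[...,1],h[...,2]
bd=blob(((H<25)&(S>90)&(V>130))|(V>150),(300,200,375,280),(336,240)); print("board(6)",rect("top",bd,6))
tn=blob((V>130)&(S<75),(300,200,375,280),(336,240)); print("tin@35",rect("top",tn,35),"@23.5",rect("top",tn,23.5))
bl=((H>100)&(H<135)&(S>60)&(V>60)); y,x=np.nonzero(bl[215:265,312:362]); p=np.c_[x+312,y+215.]; print("spool blue",len(p),p.min(0),p.max(0),circ("top",p,55))
h=cv2.cvtColor(b,cv2.COLOR_BGR2HSV).astype(int); H,S,V=h[...,0],h[...,1],h[...,2]
bl=((H>100)&(H<135)&(S>60)&(V>50)); y,x=np.nonzero(bl[145:190,300:345]); p=np.c_[x+300,y+145.]; print("spool side",len(p),p.min(0),p.max(0),circ("side",p,54))
E
```

```text
t 18.25 ee [522.1 352.5 224.4] d_world [   1.2    0.2 -164.4] w 53.1 gf 0.0
shift now-axes [-0.0064  0.0013  0.822 ] | goal-axes [-5.90e-03  8.00e-04  8.22e-01] | turn [-0.0002 -0.0002  0.0001]
board(6) [466.6 -80.4  87.9 117.7  40.2]
tin@35 [461.4 -80.   67.   98.2  37.7] @23.5 [462.7 -81.5  67.7  99.3  37.7]
spool blue 61 [328. 228.] [350. 250.] [465.1 -81.6  54.2  55. ]
spool side 80 [308. 160.] [334. 172.] [466.1 -84.9  54.7  57.9]
```

View pics/g6.png

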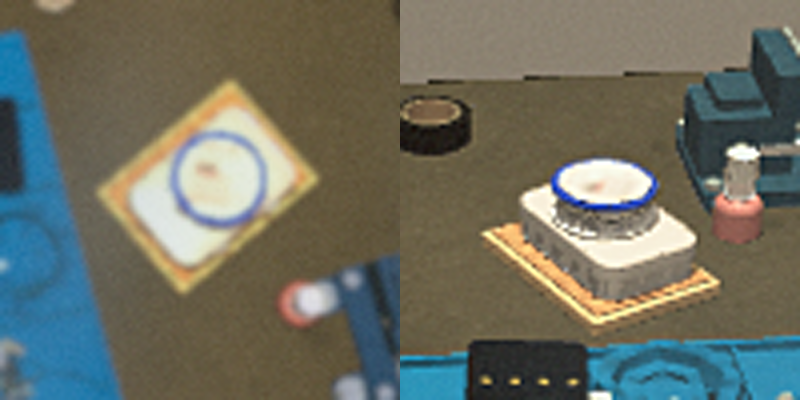

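The spool lies flat on the tin: top crop centre (218,178), about where a centred spool should appear. The tin looks a few mm off along the board, so I'll measure edge profiles along its axes.

```bash
python3 - <<'E'
from h import *
a=np.radians(40.4); U=np.array([np.cos(a),np.sin(a)]); W=np.array([-np.sin(a),np.cos(a)]); C=np.array([466,-80.])
from scipy.ndimage import map_coordinates as mc
def edge(n,im,axis,sgn,offs,z,ch,r0,r1):
    """strongest channel step along axis, z plane, median over offsets"""
    s=np.arange(r0,r1,.25); out=[]
    A,B=(U,W) if axis=="short" else (W,U)
    for o in offs:
        P=C+np.outer(sgn*s,A)+o*B; px=proj(n,np.c_[P,np.full(len(s),z)])
        v=mc(ch,[px[:,1],px[:,0]],order=1); g=np.gradient(cv2.GaussianBlur(v[:,None].astype(np.float32),(1,9),2)[:,0])
        out.append(sgn*s[np.argmax(np.abs(g))])
    return round(float(np.median(out)),1),round(float(np.std(out)),1)
for n,f in(("top","t6"),("side","s6"),("side","s2")):
    im=cv2.imread(f"pics/{f}.png"); h=cv2.cvtColor(im,cv2.COLOR_BGR2HSV).astype(float); S=h[...,1]; B=im[...,0].astype(float); R=im[...,2].astype(float)
    print(f)
    for ax,hw,bh,of in(("long",48,57,np.arange(-20,21,4)),("short",33,42,np.r_[np.arange(-38,-31,2),np.arange(32,39,2)])):
        for z in(35,12):
            print(" tin",ax,"z",z,[edge(n,im,ax,sg,of,z,B,hw-9,hw+9) for sg in(-1,1)])
        print(" board",ax,[edge(n,im,ax,sg,of,12,R,bh-5,bh+8) for sg in(-1,1)])
E
```

```text
t6
 tin long z 35 [(-46.0, 0.5), (49.8, 0.4)]
 tin long z 12 [(-51.0, 0.5), (47.0, 0.5)]
 board long [(-56.8, 0.5), (58.2, 0.4)]
 tin short z 35 [(-33.1, 0.3), (29.0, 0.6)]
 tin short z 12 [(-33.6, 0.5), (29.9, 0.6)]
 board short [(-42.8, 0.4), (42.4, 0.4)]
s6
 tin long z 35 [(-47.8, 5.0), (49.5, 0.4)]
 tin long z 12 [(-48.8, 5.0), (55.2, 0.4)]
 board long [(-56.5, 4.2), (59.2, 1.2)]
 tin short z 35 [(-29.8, 4.0), (29.9, 0.7)]
 tin short z 12 [(-36.2, 5.8), (40.1, 3.5)]
 board short [(-40.2, 2.3), (44.5, 1.5)]
s2
 tin long z 35 [(-46.8, 0.8), (49.5, 0.4)]
 tin long z 12 [(-46.5, 4.9), (55.2, 0.4)]
 board long [(-60.0, 3.1), (59.2, 1.2)]
 tin short z 35 [(-34.4, 0.8), (29.9, 0.7)]
 tin short z 12 [(-36.9, 3.1), (40.2, 3.5)]
 board short [(-41.8, 3.7), (44.2, 1.4)]
```

Edge profiles show the tin about 1–2 mm from the board's centre and the spool about 2–3 mm from the tin's centre, so both are fine. Next is the jar.

Call:
carry_out(plan="0.62 -0.0085 0.001 0.2 0 0 0;0.62 0 0 0.2 0 0 0;0.62 0 0 0.2 0 0 0;0.62 0 0 0.15 0 0 0;0.62 0 0 0.12 0 0 0;0.62 0 0 0.08 0 0 0;0.62 0 0 0.06 0 0 0;0.62 0 0 0.05 0 0 0;0.62 0 0 0.04 0 0 0;0.62 0 0 0 0 0 0;0.62 0 0 0 0 0 0")

```text
clock: 19.73
ee_pos: [524.6, 353.2, 4.7]
eef_rot: [0.0, 3.141, 0.0]
contact_force: [0.4, 0.6, 0.9]
width: 52.9
grasp_force: 0.0
```

```bash
python3 go.py 523.8 352.7 4 90; python3 - <<'E'
from h import *
b=env.get_image("side")[:,:,::-1]
cv2.imwrite("pics/g7.png",cv2.resize(b[220:360,180:320],(600,600)))
E
```

```text
t 19.73 ee [524.6 353.2   4.7] d_world [-0.8 -0.5 -0.7] w 52.9 gf 0.0
shift now-axes [ 0.0042 -0.0027  0.0033] | goal-axes [ 0.0042 -0.0027  0.0033] | turn [ 0.0001  0.0001 -0.    ]
```

View pics/g7.png

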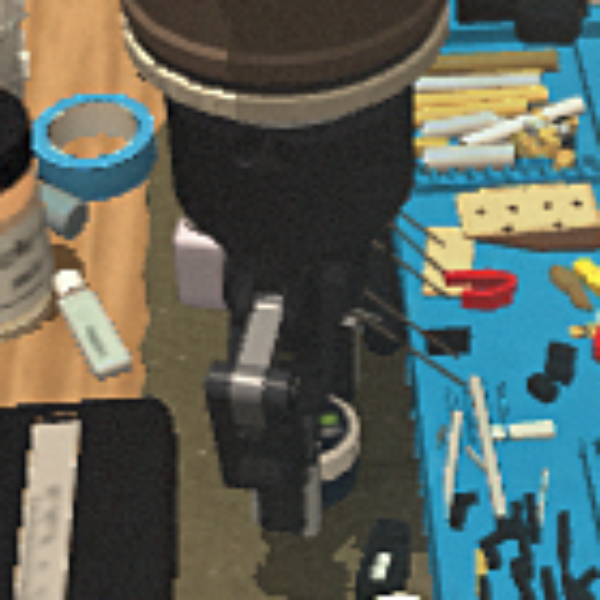

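The fingers straddle the jar, and the lilac bottle stands untouched behind it. Closing.

Call:
carry_out(plan="0.62 0.004 -0.002 0 0 0 0;0.25 0 0 0 0 0 0;0.25 0 0 0 0 0 0;0.25 0 0 0 0 0 0;0.25 0 0 0 0 0 0;0.25 0 0 0 0 0 0;0.25 0 0 0 0 0 0", grip_force=30)

```text
clock: 20.65
ee_pos: [523.6, 352.7, 4.7]
eef_rot: [0.0, 3.141, 0.0]
contact_force: [-1.2, -0.2, 5.2]
width: 31.4
grasp_force: 29.2
```

Call:
carry_out(plan="0.25 0 0 -0.1 0 0 0;0.25 0 0 -0.2 0 0 0;0.25 0 0 -0.25 0 0 0;0.25 0 0 -0.25 0 0 0;0.25 0 0 -0.2 0 0 0;0.25 0 0 -0.1 0 0 0;0.25 0 0 0 0 0 0;0.25 0 0 0 0 0 0")

```text
clock: 21.65
ee_pos: [523.2, 352.4, 224.0]
eef_rot: [-0.0, -3.141, 0.0]
contact_force: [-0.0, -0.4, -0.1]
width: 31.2
grasp_force: 29.9
```

```bash
python3 go.py 465.5 -79.9 100 90
```

```text
t 21.65 ee [523.2 352.4 224. ] d_world [ -57.7 -432.3 -124. ] w 31.2 gf 29.9
shift now-axes [ 0.2878 -2.1616  0.6209] | goal-axes [ 0.2884 -2.1617  0.6202] | turn [-0.0001 -0.0001 -0.0001]
```

Call:
carry_out(plan="0.25 0.096 -0.24 0 0 0 0;0.25 0.096 -0.24 0 0 0 0;0.25 0.096 -0.24 0 0 0 0;0.25 0 -0.24 0 0 0 0;0.25 0 -0.24 0 0 0 0;0.25 0 -0.24 0 0 0 0;0.25 0 -0.24 0 0 0 0;0.25 0 -0.24 0 0 0 0;0.25 0 -0.2417 0 0 0 0;0.25 0 0 0.25 0 0 0;0.25 0 0 0.25 0 0 0;0.25 0 0 0.2 0 0 0")

```text
clock: 23.15
ee_pos: [464.5, -79.6, 81.9]
eef_rot: [-0.001, -3.139, -0.001]
contact_force: [1.0, 0.0, -1.3]
width: 30.8
grasp_force: 30.0
```

Call:
carry_out(plan="0.25 0 0 0 0 0 0;0.25 0 0 0 0 0 0")

```text
clock: 23.4
ee_pos: [466.2, -79.6, 85.0]
eef_rot: [-0.0, -3.141, -0.0]
contact_force: [0.1, -0.0, 1.0]
width: 31.5
grasp_force: 30.1
```

```bash
python3 go.py 465.5 -79.9 60 90; python3 - <<'E'
from h import *
b=env.get_image("side")[:,:,::-1]; cv2.imwrite("pics/s8.png",b)
cv2.imwrite("pics/g8.png",cv2.resize(b[90:210,260:380],(600,600),interpolation=cv2.INTER_CUBIC))
E
```

```text
t 23.4 ee [466.2 -79.6  85. ] d_world [ -0.7  -0.3 -25. ] w 31.5 gf 30.1
shift now-axes [ 0.0033 -0.0013  0.1249] | goal-axes [ 0.0033 -0.0013  0.1249] | turn [ 0. -0. -0.]
```

View pics/g8.png

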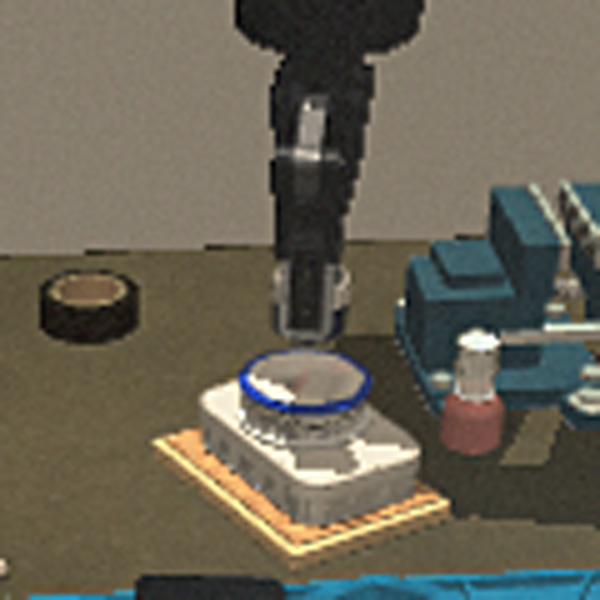

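The jar (crop x~311) hangs above the spool centre (x~304). That gap matches the perspective shift, so I'll lower it.

Call:
carry_out(plan="0.25 0.0033 -0.0013 0.06 0 0 0;0.25 0 0 0.04 0 0 0;0.25 0 0 0.018 0 0 0;0.25 0 0 0.006 0 0 0;0.25 0 0 0 0 0 0;0.25 0 0 0 0 0 0")

```text
clock: 24.2
ee_pos: [465.1, -79.9, 59.7]
eef_rot: [-0.0, -3.141, -0.0]
contact_force: [-2.9, 0.5, 7.4]
width: 31.4
grasp_force: 30.7
```

Call:
carry_out(plan="0.4 0 0 0 0 0 0;0.5 0 0 0 0 0 0;0.6 0 0 0 0 0 0;0.6 0 0 0 0 0 0;0.6 0 0 -0.03 0 0 0;0.6 0 0 -0.1 0 0 0;0.6 0 0 -0.2 0 0 0;0.6 0 0 -0.25 0 0 0;0.6 0 0 -0.15 0 0 0;0.6 0 0 0 0 0 0;0.6 0 0 0 0 0 0")

```text
clock: 25.58
ee_pos: [465.0, -79.8, 205.3]
eef_rot: [-0.0, -3.141, -0.0]
contact_force: [-0.1, -0.4, -0.4]
width: 51.8
grasp_force: 0.0
```

```bash
python3 go.py 672 53 205 40
```

```text
t 25.57 ee [465.  -79.8 205.3] d_world [207.  132.8  -0.3] w 51.8 gf 0.0
shift now-axes [-1.0352  0.6641  0.0013] | goal-axes [-0.1568  1.2198  0.0014] | turn [-0.000e+00 -1.000e-04  2.777e-01]
```

Call:
carry_out(plan="0.5 0 0 0 0 0 0.0463;0.5 0 0 0 0 0 0.0463;0.5 0 0 0 0 0 0.0463;0.5 0 0 0 0 0 0.0463;0.5 0 0 0 0 0 0.0463;0.5 0 0 0 0 0 0.0463;0.5 -0.0314 0.244 0 0 0 0;0.5 -0.0314 0.244 0 0 0 0;0.5 -0.0314 0.244 0 0 0 0;0.5 -0.0314 0.244 0 0 0 0;0.5 -0.0314 0.244 0 0 0 0;0.5 0 0 0.2 0 0 0")

```text
clock: 27.08
ee_pos: [676.4, 54.9, 165.6]
eef_rot: [1.324, 2.845, 0.004]
contact_force: [0.1, -0.8, 0.3]
width: 42.9
grasp_force: 0.0
```

Call:
carry_out(plan="0.5 0 0 0.2 0 0 0;0.5 0 0 0.2 0 0 0;0.5 0 0 0.1 0 0 0;0.5 0 0 0 0 0 0;0.5 0 0 0 0 0 0")

```text
clock: 27.7
ee_pos: [673.2, 52.8, 66.6]
eef_rot: [1.328, 2.846, 0.001]
contact_force: [0.8, -0.8, 0.9]
width: 42.8
grasp_force: 0.0
```

```bash
python3 go.py 672 53 3 40; python3 - <<'E'
from h import *
a=env.get_image("top")[:,:,::-1];b=env.get_image("side")[:,:,::-1]; cv2.imwrite("pics/s9.png",b); cv2.imwrite("pics/t9.png",a)
cv2.imwrite("pics/g9.png",np.hstack([cv2.resize(b[130:230,160:260],(400,400),interpolation=cv2.INTER_CUBIC),cv2.resize(b[120:220,270:370],(400,400),interpolation=cv2.INTER_CUBIC)]))
E
```

```text
t 27.7 ee [673.2  52.8  66.6] d_world [ -1.2   0.2 -63.6] w 42.8 gf 0.0
shift now-axes [ 0.0049 -0.0046  0.3182] | goal-axes [ 0.0046 -0.0042  0.3182] | turn [ 0.0004  0.0003 -0.0001]
```

View pics/g9.png

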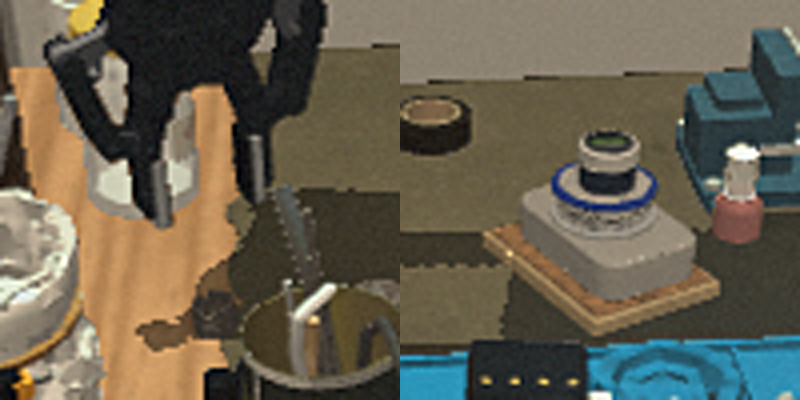

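The jar stands upright and centred on the spool (right crop (610,160)). The open fingers are above the nut (left crop (213,315)). Going down.

Call:
carry_out(plan="0.5 0.0046 -0.0042 0.08 0 0 0;0.5 0 0 0.08 0 0 0;0.5 0 0 0.06 0 0 0;0.5 0 0 0.05 0 0 0;0.5 0 0 0.03 0 0 0;0.5 0 0 0.018 0 0 0;0.5 0 0 0 0 0 0;0.5 0 0 0 0 0 0")

```text
clock: 28.8
ee_pos: [671.5, 53.0, 2.3]
eef_rot: [1.328, 2.847, 0.0]
contact_force: [0.5, 0.6, -0.2]
width: 42.7
grasp_force: 0.0
```

```bash
python3 go.py 672 53 3 40; python3 - <<'E'
from h import *
b=env.get_image("side")[:,:,::-1]
cv2.imwrite("pics/g10.png",cv2.resize(b[150:250,165:265],(600,600),interpolation=cv2.INTER_CUBIC))
E
```

```text
t 28.8 ee [671.5  53.    2.3] d_world [ 0.5 -0.   0.7] w 42.7 gf 0.0
shift now-axes [-0.0018  0.002  -0.0035] | goal-axes [-0.0018  0.002  -0.0035] | turn [ 0.0001  0.0001 -0.0001]
```

View pics/g10.png

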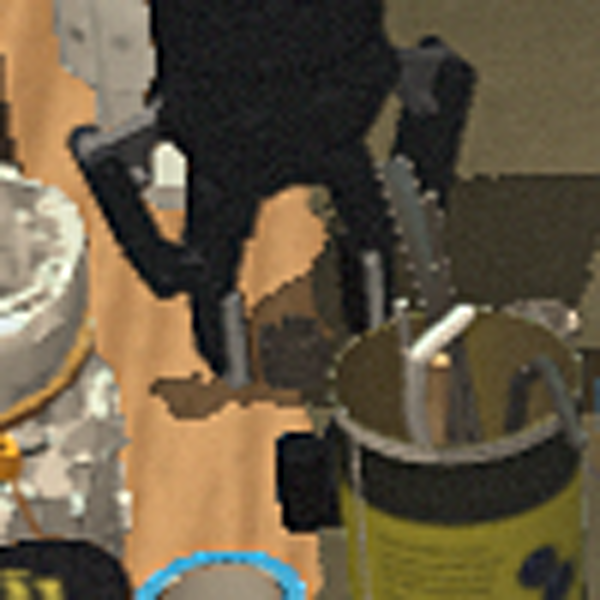

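The nut (crop ~(292,350)) sits between the two fingers. Closing.

Call:
carry_out(plan="0.2 0 0 0 0 0 0;0.2 0 0 0 0 0 0;0.2 0 0 0 0 0 0;0.2 0 0 0 0 0 0;0.2 0 0 0 0 0 0;0.2 0 0 0 0 0 0")

```text
clock: 29.6
ee_pos: [671.5, 53.1, 2.3]
eef_rot: [1.328, 2.847, 0.001]
contact_force: [0.9, 0.6, 6.4]
width: 21.7
grasp_force: 29.1
```

Call:
carry_out(plan="0.2 0 0 -0.1 0 0 0;0.2 0 0 -0.2 0 0 0;0.2 0 0 -0.25 0 0 0;0.2 0 0 -0.25 0 0 0;0.2 0 0 0 0 0 0;0.2 0 0 0 0 0 0")

```text
clock: 30.35
ee_pos: [670.9, 53.0, 162.4]
eef_rot: [1.328, 2.847, 0.0]
contact_force: [-1.1, 0.1, -0.9]
width: 21.7
grasp_force: 29.0
```

```bash
python3 go.py 465.3 -79.9 162 40; python3 - <<'E'
from h import *
b=cv2.imread("pics/s9.png"); h=cv2.cvtColor(b,cv2.COLOR_BGR2HSV).astype(int)
c=blob((h[...,2]>95)&(h[...,1]<70),(310,148,335,165),(322,158)); print("jar lid side",c.min(0),c.max(0),rect("side",c,77), plane("side",[(c.min(0)+c.max(0))/2],77))
E
```

```text
t 30.35 ee [670.9  53.  162.4] d_world [-205.6 -132.9   -0.4] w 21.7 gf 29.0
shift now-axes [ 0.1515 -1.2146  0.0017] | goal-axes [ 0.1518 -1.2145  0.002 ] | turn [ 0.0001  0.0001 -0.0001]
jar lid side [314. 153.] [332. 164.] [463.3 -73.5  34.8  53.2  13.2] [[461.15745749 -73.55857675]]
```

Call:
carry_out(plan="0.2 0.0304 -0.243 0 0 0 0;0.2 0.0304 -0.243 0 0 0 0;0.2 0.0304 -0.243 0 0 0 0;0.2 0.0304 -0.243 0 0 0 0;0.2 0.0304 -0.243 0 0 0 0;0.2 0 0 0 0 0 0;0.2 0 0 0.15 0 0 0;0.2 0 0 0.1 0 0 0;0.2 0 0 0 0 0 0;0.2 0 0 0 0 0 0")

```text
clock: 31.6
ee_pos: [465.7, -79.7, 112.0]
eef_rot: [-1.327, -2.847, 0.0]
contact_force: [0.2, -0.2, -0.4]
width: 21.5
grasp_force: 29.0
```

```bash
python3 go.py 465.1 -79.9 82 40; python3 - <<'E'
from h import *
b=env.get_image("side")[:,:,::-1]
cv2.imwrite("pics/g11.png",cv2.resize(b[90:210,260:380],(600,600),interpolation=cv2.INTER_CUBIC))
E
```

```text
t 31.6 ee [465.7 -79.7 112. ] d_world [ -0.6  -0.2 -30. ] w 21.5 gf 29.0
shift now-axes [ 0.001  -0.0029  0.1501] | goal-axes [ 0.001  -0.003   0.1501] | turn [-0.0001 -0.0001  0.    ]
```

View pics/g11.png

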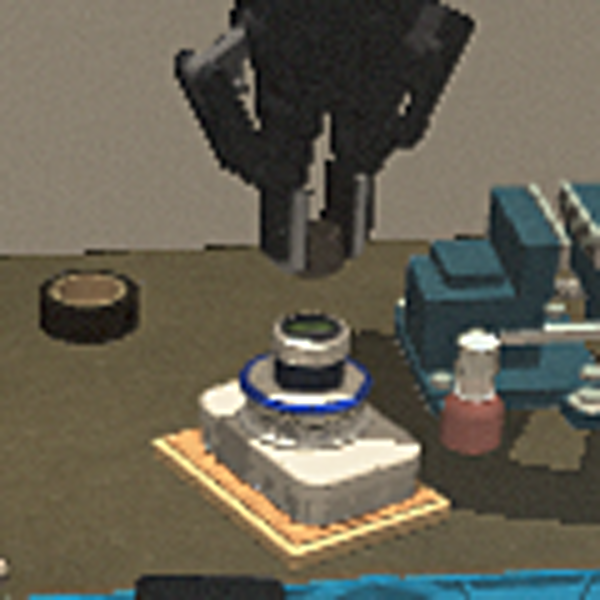

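```bash
python3 - <<'E'
from h import *
P=[(465.7,-79.7,118),(465.7,-79.7,110),(465.1,-79.9,79.5),(465.1,-79.9,67),(465.5,-79.9,55)]
print(((proj("side",P)-[260,90])*5).round(1))
E
```

```text
[[310.8 247.8]
 [309.8 265.2]
 [307.5 329.9]
 [306.  355.8]
 [303.7 380.3]]
```

The nut looks a bit right of the jar axis, so I'll zoom in before lowering.

```bash
python3 - <<'E'
from h import *
b=env.get_image("side")[:,:,::-1]; cv2.imwrite("pics/s11.png",b)
cv2.imwrite("pics/g12.png",cv2.convertScaleAbs(cv2.resize(b[115:175,290:350],(600,600),interpolation=cv2.INTER_NEAREST),alpha=1.8))
E
```

```text
(no output)
```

View pics/g12.png

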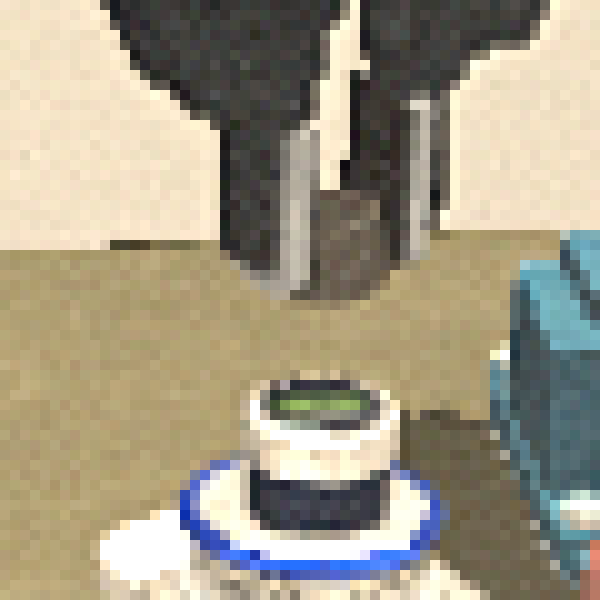

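Against the jar axis (crop x~320), the nut (x~338) is about 2–3 mm off along the closing line. I'll shift +2 mm along tool y while lowering.

Call:
carry_out(plan="0.2 0.001 0.009 0.05 0 0 0;0.2 0 0 0.05 0 0 0;0.2 0 0 0.03 0 0 0;0.2 0 0 0.012 0 0 0;0.2 0 0 0.006 0 0 0;0.2 0 0 0 0 0 0;0.2 0 0 0 0 0 0")

```text
clock: 32.58
ee_pos: [466.9, -78.6, 82.6]
eef_rot: [1.328, 2.847, 0.0]
contact_force: [-2.0, 1.6, 6.8]
width: 21.4
grasp_force: 28.7
```

Call:
carry_out(plan="0.3 0 0 0 0 0 0;0.4 0 0 0 0 0 0;0.5 0 0 0 0 0 0;0.5 0 0 0 0 0 0;0.5 0 0 -0.03 0 0 0;0.5 0 0 -0.1 0 0 0;0.5 0 0 -0.2 0 0 0;0.5 0 0 -0.25 0 0 0;0.5 0 0 -0.25 0 0 0;0.5 0.0 0 0 0 0 0")

```text
clock: 33.83
ee_pos: [468.7, -79.0, 252.2]
eef_rot: [1.325, 2.841, 0.002]
contact_force: [-0.4, 0.8, -1.1]
width: 42.6
grasp_force: 0.0
```

Call:
carry_out(plan="0.5 0 0.25 0 0 0 0;0.5 0 0.25 0 0 0 0;0.5 0.25 0 0 0 0 0;0.5 0.25 0 0 0 0 0;0.5 0.25 0 0 0 0 0;0.5 0.25 0 0 0 0 0;0.5 0.25 0 0 0 0 0;0.5 0 0 0 0 0 0;0.5 0 0 0 0 0 0")

```text
clock: 34.95
ee_pos: [382.7, 177.2, 248.1]
eef_rot: [1.327, 2.848, -0.0]
contact_force: [0.6, 0.3, -0.2]
width: 42.7
grasp_force: 0.0
```

```bash
python3 - <<'E'
from h import *
a=env.get_image("top")[:,:,::-1];b=env.get_image("side")[:,:,::-1]
cv2.imwrite("pics/g13.png",np.hstack([cv2.resize(a[195:295,285:385],(400,400),interpolation=cv2.INTER_CUBIC),cv2.resize(b[125:225,270:370],(400,400),interpolation=cv2.INTER_CUBIC)]))
E
```

```text
(no output)
```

View pics/g13.png

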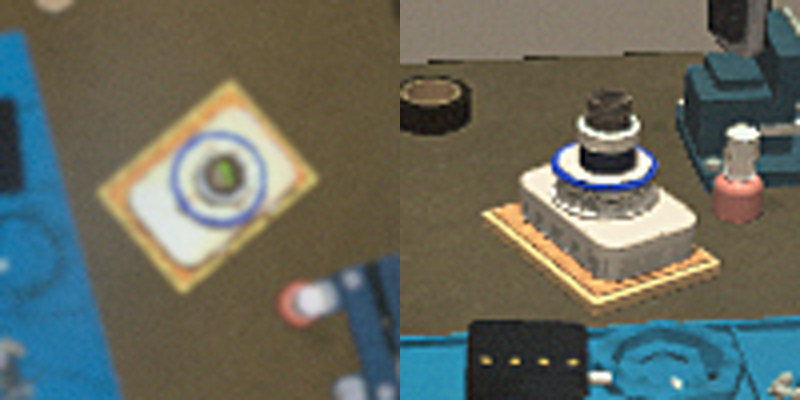

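The tower is complete. From the top, the nut and jar (~(224,173)) sit inside the spool ring (218,178). From the side, nut, jar and spool share one axis (x~608). The bystanders visible here are where they were, and the robot touches nothing. Handing in.

```bash
python3 -c "
from station import env; print(env.finish_job())"
```

```text
the job is handed in; nothing more can be done
None
```

I stacked the tin, spool, jar and ring nut in that order on the board and handed the job in at about 35 s; in the last pictures each piece was centred to within about 3 mm, and I left the gear and both bottles alone.

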